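Empty the gate box of weld bosses and lock its trap door

TASK

Two gate boxes stand on the welding bench: pull over the bar handle of the one that holds the two round steel bosses, so that its trap door swings open and both bosses drop into the tray beneath. Then swing the handle back until the trap door is fully shut and push the box's lock pin all the way down. Leave the other box, the one with the square tabs, alone.

Things in the scene. Friction and masses are not known exactly. Their poses are not given: they have to be found in the camera images.
- box: grey open-topped steel box on four legs with the two bosses in it; 108 mm square, inside 100, rim at z = 240 mm; a hinged trap door is its bottom, a fixed tray 190 x 112 x 45 mm stands below. Origin on the bench under its middle, z up, y to the handle side. Hinge line along y at x = +55, z = 165; handle (bar axis) at radius 120 about it: shut at x = +115, z = 269; fully open x = -5, z = 269
- bar (a point): middle of this box's bar handle (moves with it): steel bar 18 mm in diameter along the box's y, from y = 95 (its arm) to 180 mm; this point at y = 142. The arm leans 30 degrees off upright to the box's +x when shut, swings over the top towards -x, leans 30 degrees to -x when open. At this point at least 40 mm is free on either side of the bar and below it
- gate (a joint): angle of this box's trap door with its handle, rad: 0 shut, 1.05 fully open (both are stops). The stiff hinge stays where it is left and takes about 4 to 8 N at the bar; the bar may turn in the fingers as it swings. The bosses slide out by about 0.6 to 0.9 rad
- pin_top (a point): middle of the cap top of this box's lock pin: an upright steel plunger with a round cap 22 mm in diameter, beside the box on the hinge line (box x = +55, y = +78 mm), top at z = 285 mm when up (joint pin at 0), 265 when fully down. The handle's arm passes beside it, from box y = 95 on
- pin (a joint): travel of this box's lock pin, m: 0 to 0.004 up (free), 0.020 pushed fully down. It takes about 3 to 5 N, stays where it is left, and enters the notch on the hinge shaft only when the door is shut to within about 0.1 rad
- boss_a_center (a point): centre of one round steel boss, a plain upright cylinder 32 mm in diameter and 30 mm tall; starts inside the box on the trap door, ends lying anyhow in the tray
- boss_b_center (a point): centre of the other boss, alike
- spare_bar (a point): middle of the bar handle of the other gate box, built and shut just the same (this point is at x = +115, y = +142, z = 269 mm in that box's frame, axes parallel to it); that box holds two flat square steel tabs 36 x 36 x 12 mm and is to be left alone
Not all that is in view belongs to the job. Leave any blue or pink look-alike of the part that bears boss_a_center alone.

How it is judged:
By the outcome, as a careful person would: the job done as asked, in the order asked, and still so for the second after the job is handed in, with the robot touching nothing.
It also fails if it takes over 45 s, if anything falls off the work surface, if the arm or the gripper's body presses on something with over 40 N, if the wrist force passes 120 N, or if a joint passes its speed limit or range.

ROBOT

A 7-joint arm with a two-finger parallel gripper is mounted at the origin on the work surface. World frame = base frame: x ahead of the robot, y to its left, z up, the work surface at z = 0. Lengths are in m, angles in rad, forces in N, time in s.
With the tool pointing down it reaches from about 0.4 to 0.75 m from the base axis. Payload 19.5 kg.
Tool frame: the origin (TCP) lies at the very end of the fingers, on their centre line; the grasp point (between the pads) lies 19 mm behind it (r.pinch_z is the distance from the TCP to the grasp point, in m); z points along the fingers, y is the line along which they close (so a half turn about z gives the same grasp; the last joint's range is limited). The gripper opens to 85 mm and grips with 20 to 120 N. Pads are 22 mm wide; open, the fingers measure 114 mm over their backs; the gripper's body (76 mm by 85 mm) begins 54 mm behind the grasp point. The pads swing forward as they close: fully open they stand 13 mm farther back than shut.
Start: joints at [-1.367, 0.707, -0.028, 1.485, 0.022, 0.951, -0.075], TCP at [0.14, 0.558, 0.231] pointing down, gripper open.
Joint ranges: [-2.71, 2.71], [-0.32, 2.16], [-1.57, 1.52], [0, 2.45], [-1.46, 4.6], [0, 2.02], [-2.83, 2.83]. Speed limits (rad/s): [1.89, 1.89, 2.57, 2.57, 3.01, 3.01, 3.01].

INTERFACE

Orientations are given as a unit quaternion [x, y, z, w].
In Python, from plant import r gives the robot as it stands.
- The arm moves only by the tool step_arm, never from a script. Its argument "moves" is a list of rows, each an object of numbers: "grip": the finger opening in m, from 0 to 0.0854; "tx", "ty", "tz": the shift along the tool's x, y, z in m; "roll": the turn about the tool's z in rad. A call has 1 to 10 rows; each row shifts and turns the commanded pose from where the row before left it, along the tool's axes as they then stand; what a row does not reach is not made up. A row lasts 1/10 s, in which the tool goes at most 50 mm and 8.59 degrees, less where a joint would pass 70% of its speed; a pose out of reach is approached as far as the arm can. A call with a gripper value outside its range is refused whole. The fingers move at their own pace and stop on an object; "squeeze" is the grip in N (left out, the last holds). Time passes only in rows, so rows that do not move let the fingers close. It gives the time, the measured TCP pose, the force, the opening and the grip force at its end, in the units of the state.
- r.get_state(): the state, without advancing time (a new reading comes with each control period).
- r.get_image(name): name is "scene" or "top"; returns the picture (384x512x3 uint8, blue, green, red); there is no depth.
- r.camera_info(name): a dict with "camera_matrix" (3x3 intrinsics, pixels), "pose" (4x4, takes a point from camera to world coordinates). Camera axes: x right, y up, looking along -z (the intrinsics and any distortion apply to the point x, -y, -z); pixel columns grow to the right and rows downward; lengths in m; the calibration is good to about 2 mm. A picture is of the moment at which its call begins. camera_info takes no time and is no camera call.
- r.hand_in(): hands the job in; it is judged then, once.
Trained networks look in the newest picture that a camera, given by its name, has taken for a name from the list of things; names that differ only in an ending like _2 or _b are one class to them, and where a whole thing is asked for, a point or a joint stands for the part that bears it (a point fixed in the world has none). Each returns a list of dicts, best first, with "p" (0 to 1); they miss things now and then, are a little off and sometimes report something else, mostly with a low value. They report only what shows in the picture. A call takes as long as a camera call. They do not tell look-alikes from the thing itself.
- r.silhouettes(label, camera): "mask" (384x512 bool, what is visible of it).
- r.mark_of(label, camera): "at" ([x, y, z] in m, in the coordinates of the camera as it stood for that picture, good to about 4 mm: a listed point, or the origin of a listed thing).
The state is a dict: "t": time; "joints": joint angles; "joint_velocities": joint speeds; "joint_efforts": joint torques, N m; "position": TCP position; "tool_rot": TCP orientation; "wrist_force": force on the tool from outside, world axes, zero at the start; "torque": the same for the moment, N m; "grip_width": opening from 0.0 (shut) to 1.0 (fully open); "grip_force": force on a finger pad.
Only numpy, scipy, OpenCV 4.12 (cv2) and the standard library are available. Lean on these libraries where they do the work, as an engineer would, in place of code of your own. Each camera call takes 0.05 s, during which the arm holds its last target. There are 200 camera calls.

## Working session

There is one attempt and no reset: what is moved stays moved. The work goes in short steps, Python scripts to look and compute and a tool call to move; the robot and the scene stay as the last step left them, time stands still between calls to the robot, and variables do not carry over. Pictures are saved under pics/ and viewed, at most 10 in all, crops included, and the job is handed in when it is done.

Besides the shell and the picture viewer there is one more tool, called as name([rows], argument=value, ...), one row to a line, values as JSON. step_arm: Moves the arm, as the interface text tells. Its arguments: {"type":"object","properties":{"moves":{"type":"array","items":{"type":"object","properties":{"grip":{"type":"number"},"tx":{"type":"number"},"ty":{"type":"number"},"tz":{"type":"number"},"roll":{"type":"number"}}}},"squeeze":{"type":"number"}},"required":["moves"]}

```bash
mkdir -p pics; cat > h.py <<'E'
import numpy as np,cv2
from plant import r
def look(cam,labels):
    im=r.get_image(cam); P=np.array(r.camera_info(cam)["pose"])
    for l in labels:
        for d in r.mark_of(l,cam)[:4]:
            w=P[:3,:3]@np.array(d["at"])+P[:3,3]
            print(cam,l,round(d["p"],2),np.round(w,4),"px",np.round(px(cam,w)))
    return im
def px(cam,w):
    c=r.camera_info(cam);P=np.array(c["pose"]);q=P[:3,:3].T@(np.array(w)-P[:3,3])
    u=np.array(c["camera_matrix"])@[q[0],-q[1],-q[2]];return u[:2]/u[2]
E
python3 - <<'E'
from h import *
a=look("scene",["box","bar","pin_top","boss_a_center","spare_bar"])
b=look("top",["box","bar","pin_top","boss_a_center","spare_bar"])
cv2.imwrite("pics/a.png",a);cv2.imwrite("pics/b.png",b)
s=r.get_state();print(s)
E
```

```text
scene box 0.96 [ 0.4895  0.2008 -0.0022] px [323. 252.]
scene bar 0.62 [0.606  0.3353 0.2695] px [407. 225.]
scene pin_top 0.64 [0.5441 0.2725 0.2826] px [373. 191.]
scene boss_a_center 0.62 [0.4637 0.092  0.017 ] px [279. 232.]
scene boss_a_center 0.51 [0.4888 0.1745 0.1787] px [318. 199.]
scene boss_a_center 0.49 [0.4039 0.0648 0.0177] px [272. 212.]
scene spare_bar 0.93 [ 0.6091 -0.0392  0.2672] px [203. 200.]
top box 0.72 [ 0.4842  0.2019 -0.    ] px [191. 214.]
top bar 0.76 [0.6109 0.3369 0.27  ] px [ 90. 132.]
top pin_top 0.58 [0.5482 0.2715 0.2871] px [123. 163.]
top boss_a_center 0.7 [0.4067 0.0671 0.0185] px [247. 244.]
top boss_a_center 0.62 [0.4862 0.1675 0.1826] px [193. 204.]
top boss_a_center 0.45 [0.4702 0.0886 0.0182] px [237. 217.]
top spare_bar 0.96 [ 0.6097 -0.0409  0.2639] px [301. 126.]
{'t': 0.6, 'joints': array([-1.3667176 ,  0.70651486, -0.02762587,  1.48463376,  0.02201954,
        0.95092862, -0.07550705]), 'joint_velocities': array([-0.00040885,  0.00081972,  0.00179203,  0.00023729, -0.00048783,
       -0.00124102, -0.0002649 ]), 'joint_efforts': array([-1.60501932e-04, -8.82752609e+01,  1.23419076e+00, -2.36335802e+01,
        1.70928467e-02,  1.99137081e-03,  6.50088691e-05]), 'position': array([0.13988284, 0.55767177, 0.23125126]), 'tool_rot': array([ 1.22577995e-01,  9.92458879e-01, -9.02541873e-05, -1.07466152e-05]), 'wrist_force': array([ 0.37468377, -0.84341888,  0.9567554 ]), 'torque': array([0.04670928, 0.01689458, 0.02022929]), 'grip_force': 0.0, 'grip_width': 1.0016666336918048}
```

View pics/a.png

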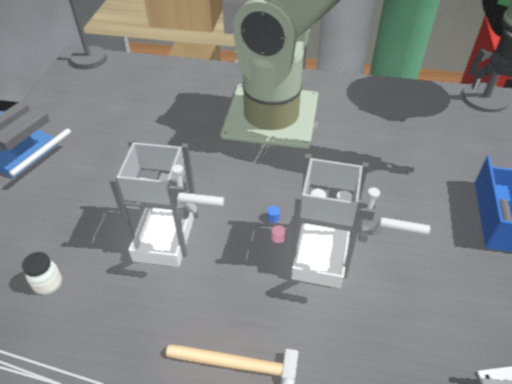

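View pics/b.png

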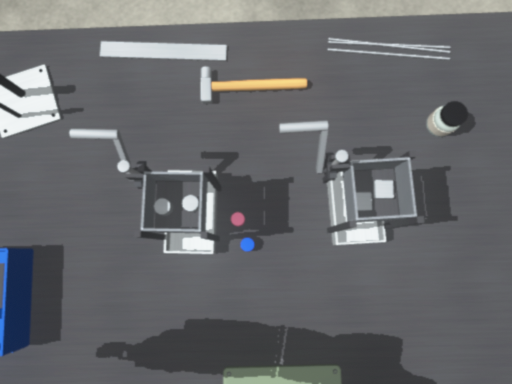

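The box with the round bosses is the right one in the scene view (bosses near 318,197 and 345,198). It sits at left in the top view, at (173,203), with its bar at (90,132) and pin at (123,165). The spare box (tabs) is the other one. Two look-alikes, blue and pink, lie on the bench between the boxes. I'll raise the tool and turn it first.

step_arm([
  {"tz": -0.045,"roll": 0.138,"grip": 0.046},
  {"tz": -0.045,"roll": 0.138},
  {"tz": -0.045,"roll": 0.138},
  {"roll": 0.138},
  {"roll": 0.138},
  {"roll": 0.138},
  {"roll": 0.138},
  {"roll": 0.138},
  {"roll": 0.138},
  {"roll": 0.138},
], squeeze=20)

```text
validation failed for argument at $.mo...
```

```bash
cat >> h.py <<'E'
from scipy.spatial.transform import Rotation as R
def to(w):
    s=r.get_state();M=R.from_quat(s["tool_rot"]).as_matrix()
    print("tcp",np.round(s["position"],4),"delta tool",np.round(M.T@(np.array(w)-s["position"]),4),"yAngle",np.round(np.degrees(np.arctan2(M[1,1],M[0,1])),1),"z",np.round(M[:,2],3),"F",np.round(s["wrist_force"],1),s["t"],s["grip_width"])
def fit():
    m=np.array([[0,0],[.115,.142],[.055,.078]]);w=np.array([[.487,.2013],[.6085,.3361],[.546,.272]])
    A=m-m.mean(0);B=w-w.mean(0)
    a=np.arctan2((A[:,0]*B[:,1]-A[:,1]*B[:,0]).sum(),(A*B).sum())
    c=np.array([[np.cos(a),-np.sin(a)],[np.sin(a),np.cos(a)]]);return a,c,w.mean(0)-c@m.mean(0)
E
python3 - <<'E'
from h import *
a,c,o=fit();print(np.degrees(a),o)
b=o+c@[.115,.142];print(b,o+c@[.055,.078]);to([*b,.36])
E
```

```text
-3.014323593142185 [0.48672213 0.19954798]
[0.60903017 0.33530417] [0.54574771 0.27454785]
tcp [0.1399 0.5577 0.2313] delta tool [-0.5092 -0.1016 -0.1287] yAngle 75.9 z [-0. -0. -1.] F [ 0.4 -0.8  1. ] 0.6 1.0016666336918048
```

step_arm([
  {"tx": 0,"ty": 0,"tz": -0.045,"roll": 0.138,"grip": 0.046},
  {"tx": 0,"ty": 0,"tz": -0.045,"roll": 0.138,"grip": 0.046},
  {"tx": 0,"ty": 0,"tz": -0.045,"roll": 0.138,"grip": 0.046},
  {"tx": 0,"ty": 0,"tz": 0,"roll": 0.138,"grip": 0.046},
  {"tx": 0,"ty": 0,"tz": 0,"roll": 0.138,"grip": 0.046},
  {"tx": 0,"ty": 0,"tz": 0,"roll": 0.138,"grip": 0.046},
  {"tx": 0,"ty": 0,"tz": 0,"roll": 0.138,"grip": 0.046},
  {"tx": 0,"ty": 0,"tz": 0,"roll": 0.138,"grip": 0.046},
  {"tx": 0,"ty": 0,"tz": 0,"roll": 0.138,"grip": 0.046},
  {"tx": 0,"ty": 0,"tz": 0,"roll": 0.138,"grip": 0.046},
], squeeze=20)

```text
t: 1.6
position: [0.1399, 0.5577, 0.3663]
tool_rot: [0.728, 0.685, -0.0, -0.0]
wrist_force: [-0.8, -0.7, 0.3]
grip_width: 0.538
grip_force: 0.0
```

```bash
python3 - <<'E'
from h import *
to([.609,.3355,.36])
E
```

```text
tcp [0.1399 0.5577 0.3663] delta tool [-0.1933  0.4817  0.0063] yAngle -3.5 z [-0. -0. -1.] F [-0.8 -0.7  0.3] 1.6 0.5376909927144377
```

step_arm([
  {"tx": -0.0193,"ty": 0.045,"tz": 0,"roll": 0,"grip": 0.046},
  {"tx": -0.0193,"ty": 0.045,"tz": 0,"roll": 0,"grip": 0.046},
  {"tx": -0.0193,"ty": 0.045,"tz": 0,"roll": 0,"grip": 0.046},
  {"tx": -0.0193,"ty": 0.045,"tz": 0,"roll": 0,"grip": 0.046},
  {"tx": -0.0193,"ty": 0.045,"tz": 0,"roll": 0,"grip": 0.046},
  {"tx": -0.0193,"ty": 0.045,"tz": 0,"roll": 0,"grip": 0.046},
  {"tx": -0.0193,"ty": 0.045,"tz": 0,"roll": 0,"grip": 0.046},
  {"tx": -0.0193,"ty": 0.045,"tz": 0,"roll": 0,"grip": 0.046},
  {"tx": -0.0193,"ty": 0.045,"tz": 0,"roll": 0,"grip": 0.046},
  {"tx": -0.0193,"ty": 0.045,"tz": 0,"roll": 0,"grip": 0.046},
])

```text
t: 2.6
position: [0.5801, 0.3391, 0.3665]
tool_rot: [0.726, 0.687, 0.0, -0.0]
wrist_force: [0.4, 2.2, 0.6]
grip_width: 0.539
grip_force: 0.0
```

```bash
python3 - <<'E'
from h import *
to([.609,.3355,.36])
E
```

```text
tcp [0.5801 0.3391 0.3665] delta tool [-0.002   0.0291  0.0065] yAngle -3.1 z [ 0.  0. -1.] F [0.4 2.2 0.6] 2.6 0.538720104168125
```

step_arm([
  {"tx": 0,"ty": 0.029,"tz": 0,"roll": 0,"grip": 0.046},
  {"tx": 0,"ty": 0,"tz": 0.03,"roll": 0,"grip": 0.046},
  {"tx": 0,"ty": 0,"tz": 0.03,"roll": 0,"grip": 0.046},
  {"tx": 0,"ty": 0,"tz": 0.01,"roll": 0,"grip": 0.046},
  {"tx": 0,"ty": 0,"tz": 0.01,"roll": 0,"grip": 0.046},
  {"tx": 0,"ty": 0,"tz": 0.01,"roll": 0,"grip": 0.046},
])

```text
t: 3.2
position: [0.6068, 0.3388, 0.2761]
tool_rot: [0.726, 0.687, 0.0, 0.0]
wrist_force: [-0.3, 0.4, -0.7]
grip_width: 0.537
grip_force: 0.0
```

```bash
python3 - <<'E'
from h import *
to([.609,.3355,.25]); cv2.imwrite("pics/c.png",cv2.resize(r.get_image("scene")[120:312,250:506],(768,576)))
E
```

```text
tcp [0.6068 0.3388 0.2761] delta tool [-0.0032  0.0023  0.0261] yAngle -3.2 z [ 0.001  0.    -1.   ] F [-0.3  0.4 -0.7] 3.2 0.5374021368662537
```

View pics/c.png

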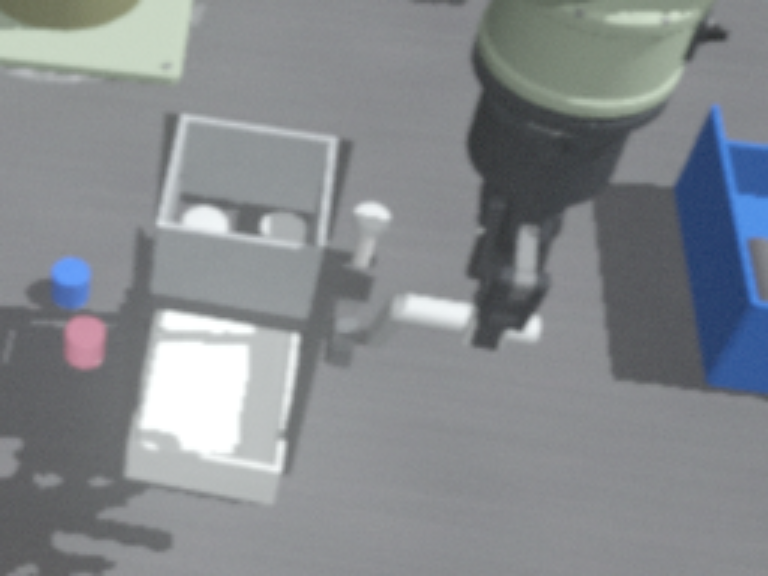

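The crop shows the two round bosses in the box (205,217 and 283,227). The fingers straddle the bar (395–540, about 320) slightly outboard of its middle, so I'll go down with a small inward shift.

step_arm([
  {"tx": -0.006,"ty": 0.002,"tz": 0.006,"roll": 0,"grip": 0.046},
  {"tx": 0,"ty": 0,"tz": 0.01,"roll": 0,"grip": 0.046},
  {"tx": 0,"ty": 0,"tz": 0.01,"roll": 0,"grip": 0.046},
  {"tx": 0,"ty": 0,"tz": 0,"roll": 0,"grip": 0.016},
  {"tx": 0,"ty": 0,"tz": 0,"roll": 0,"grip": 0.016},
  {"tx": 0,"ty": 0,"tz": 0,"roll": 0,"grip": 0.016},
  {"tx": 0,"ty": 0,"tz": 0,"roll": 0,"grip": 0.016},
])

```text
t: 3.95
position: [0.6074, 0.3328, 0.2503]
tool_rot: [0.726, 0.688, -0.001, -0.001]
wrist_force: [-8.8, -1.6, -1.0]
grip_width: 0.203
grip_force: 19.8
```

```bash
python3 - <<'E'
from h import *
to([.609,.3355,.25])
E
```

```text
tcp [0.6074 0.3328 0.2503] delta tool [0.0027 0.0015 0.0003] yAngle -3.1 z [-0.002 -0.    -1.   ] F [-8.8 -1.6 -1. ] 3.95 0.20300382064701794
```

step_arm([
  {"tx": 0,"ty": -0.0108,"tz": -0.0049,"roll": 0,"grip": 0.016},
  {"tx": 0,"ty": -0.0097,"tz": -0.004,"roll": 0,"grip": 0.016},
  {"tx": 0,"ty": -0.0099,"tz": -0.0031,"roll": 0,"grip": 0.016},
  {"tx": 0,"ty": -0.0103,"tz": -0.0023,"roll": 0,"grip": 0.016},
  {"tx": 0,"ty": -0.0103,"tz": -0.0013,"roll": 0,"grip": 0.016},
  {"tx": 0,"ty": -0.0105,"tz": -0.0005,"roll": 0,"grip": 0.016},
])

```text
t: 4.55
position: [0.5477, 0.336, 0.2677]
tool_rot: [0.726, 0.687, 0.001, 0.001]
wrist_force: [5.1, 0.3, 3.4]
grip_width: 0.201
grip_force: 20.1
```

```bash
python3 - <<'E'
from h import *
to([.609-.06,.3355+.003,.266])
E
```

```text
tcp [0.5477 0.336  0.2677] delta tool [0.0026 0.0012 0.0017] yAngle -3.2 z [ 0.003  0.001 -1.   ] F [5.1 0.3 3.4] 4.55 0.20125298974209707
```

step_arm([
  {"tx": 0,"ty": -0.0105,"tz": 0.0005,"roll": 0,"grip": 0.016},
  {"tx": 0,"ty": -0.0103,"tz": 0.0013,"roll": 0,"grip": 0.016},
  {"tx": 0,"ty": -0.0103,"tz": 0.0023,"roll": 0,"grip": 0.016},
  {"tx": 0,"ty": -0.0099,"tz": 0.0031,"roll": 0,"grip": 0.016},
  {"tx": 0,"ty": -0.0097,"tz": 0.004,"roll": 0,"grip": 0.016},
  {"tx": 0,"ty": -0.0095,"tz": 0.0049,"roll": 0,"grip": 0.016},
  {"tx": 0,"ty": 0,"tz": 0,"roll": 0,"grip": 0.016},
  {"tx": 0,"ty": 0,"tz": 0,"roll": 0,"grip": 0.016},
])

```text
t: 5.35
position: [0.4872, 0.3394, 0.251]
tool_rot: [0.726, 0.687, 0.0, 0.0]
wrist_force: [-1.2, -1.9, 7.0]
grip_width: 0.201
grip_force: 20.8
```

```bash
python3 - <<'E'
from h import *
to([.609-.12,.3355+.006,.25])
cv2.imwrite("pics/d.png",cv2.resize(look("scene",["boss_a_center","bar"])[120:312,250:506],(768,576)))
look("top",["boss_a_center"])
E
```

```text
tcp [0.4872 0.3394 0.251 ] delta tool [0.0022 0.0017 0.001 ] yAngle -3.2 z [ 0.001  0.    -1.   ] F [-1.2 -1.9  7. ] 5.35 0.2005964792631287
scene boss_a_center 0.73 [0.4659 0.0905 0.0139] px [278. 233.]
scene boss_a_center 0.44 [0.4051 0.0673 0.0183] px [273. 212.]
top boss_a_center 0.66 [0.4156 0.176  0.0224] px [200. 242.]
top boss_a_center 0.63 [0.4045 0.0687 0.0152] px [247. 245.]
```

View pics/d.png

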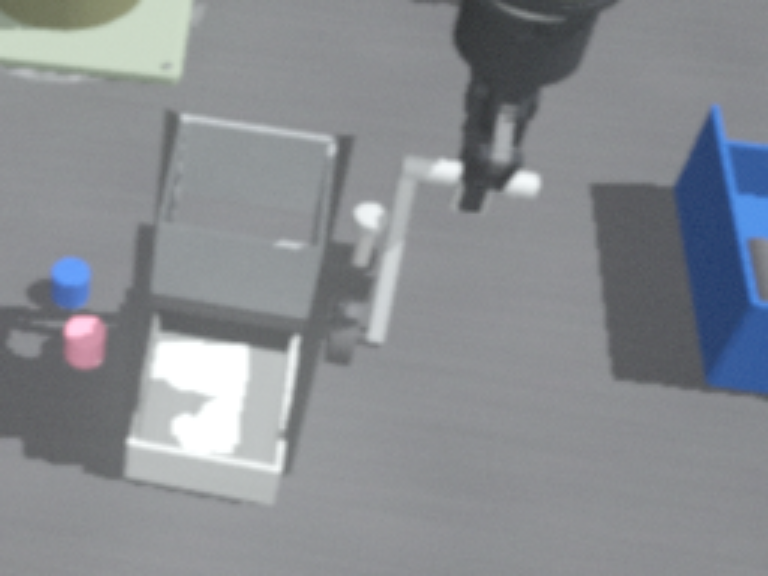

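The bosses no longer show in the box, apart from a light patch at (290,244). I'll check from the top.

```bash
python3 - <<'E'
from h import *
im=r.get_image("top");cv2.imwrite("pics/e.png",cv2.resize(im[110:290,90:290],(666,600),interpolation=cv2.INTER_CUBIC))
for d in r.silhouettes("boss_a_center","top"): 
    y,x=np.nonzero(d["mask"]);print(d["p"],x.mean(),y.mean(),len(x))
E
```

```text
0.74 237.50675675675674 218.8310810810811 148
0.68 247.56204379562044 244.07299270072994 137
0.64 199.82051282051282 242.03846153846155 156
```

View pics/e.png

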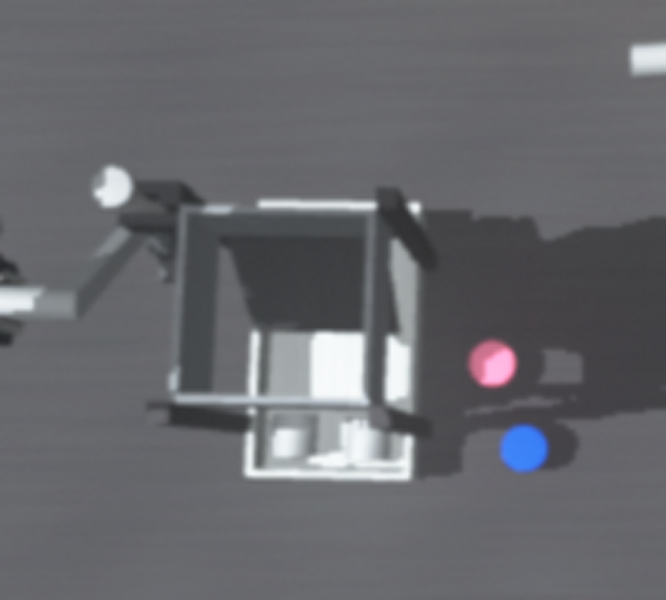

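The top crop shows both bosses lying in the tray, at (290,440) and (365,440). Now I'll swing the handle back.

step_arm([
  {"tx": 0,"ty": 0.0095,"tz": -0.0049,"roll": 0,"grip": 0.016},
  {"tx": 0,"ty": 0.0097,"tz": -0.004,"roll": 0,"grip": 0.016},
  {"tx": 0,"ty": 0.0099,"tz": -0.0031,"roll": 0,"grip": 0.016},
  {"tx": 0,"ty": 0.0103,"tz": -0.0023,"roll": 0,"grip": 0.016},
  {"tx": 0,"ty": 0.0103,"tz": -0.0013,"roll": 0,"grip": 0.016},
  {"tx": 0,"ty": 0.0105,"tz": -0.0005,"roll": 0,"grip": 0.016},
])

```text
t: 6.3
position: [0.5464, 0.3367, 0.2668]
tool_rot: [0.726, 0.688, -0.0, -0.001]
wrist_force: [-7.9, 0.6, 2.7]
grip_width: 0.203
grip_force: 20.7
```

step_arm([
  {"tx": 0,"ty": 0.0105,"tz": 0.0005,"roll": 0,"grip": 0.016},
  {"tx": 0,"ty": 0.0103,"tz": 0.0013,"roll": 0,"grip": 0.016},
  {"tx": 0,"ty": 0.0103,"tz": 0.0023,"roll": 0,"grip": 0.016},
  {"tx": 0,"ty": 0.0099,"tz": 0.0031,"roll": 0,"grip": 0.016},
  {"tx": 0,"ty": 0.0097,"tz": 0.004,"roll": 0,"grip": 0.016},
  {"tx": 0,"ty": 0.0108,"tz": 0.0049,"roll": 0,"grip": 0.016},
  {"tx": 0,"ty": 0.001,"tz": 0.0005,"roll": 0,"grip": 0.016},
  {"tx": 0,"ty": 0,"tz": 0,"roll": 0,"grip": 0.016},
])

```text
t: 7.1
position: [0.6075, 0.3334, 0.25]
tool_rot: [0.726, 0.688, -0.002, -0.002]
wrist_force: [-18.2, -0.5, 8.9]
grip_width: 0.202
grip_force: 21.8
```

```bash
python3 - <<'E'
from h import *
to([.6074,.3328,.2503])
E
```

```text
tcp [0.6075 0.3334 0.25  ] delta tool [-0.0006 -0.0001 -0.0003] yAngle -3.1 z [-0.005  0.001 -1.   ] F [-18.2  -0.5   8.9] 7.1 0.20218332536868922
```

step_arm([
  {"tx": 0,"ty": 0,"tz": 0,"roll": 0,"grip": 0.046},
  {"tx": 0,"ty": 0,"tz": 0,"roll": 0,"grip": 0.046},
  {"tx": 0,"ty": -0.002,"tz": 0,"roll": 0,"grip": 0.046},
  {"tx": 0,"ty": 0,"tz": -0.02,"roll": 0,"grip": 0.046},
  {"tx": 0,"ty": 0,"tz": -0.03,"roll": 0,"grip": 0.046},
  {"tx": 0,"ty": 0,"tz": -0.03,"roll": 0,"grip": 0.046},
  {"tx": 0,"ty": 0,"tz": 0,"roll": 0,"grip": 0},
  {"tx": 0,"ty": 0,"tz": 0,"roll": 0,"grip": 0},
  {"tx": 0,"ty": 0,"tz": 0,"roll": 0,"grip": 0},
])

```text
t: 8.0
position: [0.6071, 0.3327, 0.3289]
tool_rot: [0.726, 0.687, -0.001, -0.0]
wrist_force: [0.1, -0.6, -0.7]
grip_width: 0.035
grip_force: 0.0
```

```bash
python3 - <<'E'
from h import *
look("scene",["pin_top","bar"]);look("top",["pin_top","bar"])
to([.5455,.273,.30])
E
```

```text
scene bar 0.73 [0.607  0.3363 0.2683] px [408. 226.]
top pin_top 0.59 [0.5468 0.2718 0.2858] px [123. 164.]
top bar 0.62 [0.609  0.3372 0.2697] px [ 90. 133.]
tcp [0.6073 0.3327 0.3295] delta tool [-0.063  -0.0584  0.0296] yAngle -3.2 z [-0. -0. -1.] F [0.1 0.3 0. ] 8.3 -0.0019702204941365225
```

step_arm([
  {"tx": -0.0315,"ty": -0.029,"tz": 0,"roll": 0,"grip": 0},
  {"tx": -0.0315,"ty": -0.029,"tz": 0,"roll": 0,"grip": 0},
  {"tx": 0,"ty": 0,"tz": 0.02,"roll": 0,"grip": 0},
  {"tx": 0,"ty": 0,"tz": 0.015,"roll": 0,"grip": 0},
  {"tx": 0,"ty": 0,"tz": 0.007,"roll": 0,"grip": 0},
  {"tx": 0,"ty": 0,"tz": 0.006,"roll": 0,"grip": 0},
  {"tx": 0,"ty": 0,"tz": 0,"roll": 0,"grip": 0},
])

```text
t: 9.0
position: [0.5602, 0.2861, 0.282]
tool_rot: [0.727, 0.687, -0.0, 0.0]
wrist_force: [0.0, 0.3, 0.0]
grip_width: -0.001
grip_force: 0.1
```

```bash
python3 - <<'E'
from h import *
to([.5455,.273,.265])
cv2.imwrite("pics/f.png",cv2.resize(r.get_image("scene")[120:312,250:506],(768,576)))
E
```

```text
tcp [0.5602 0.2861 0.282 ] delta tool [-0.0139 -0.0139  0.0171] yAngle -3.2 z [-0. -0. -1.] F [0.  0.3 0. ] 9.0 -0.0013968555399107645
```

View pics/f.png

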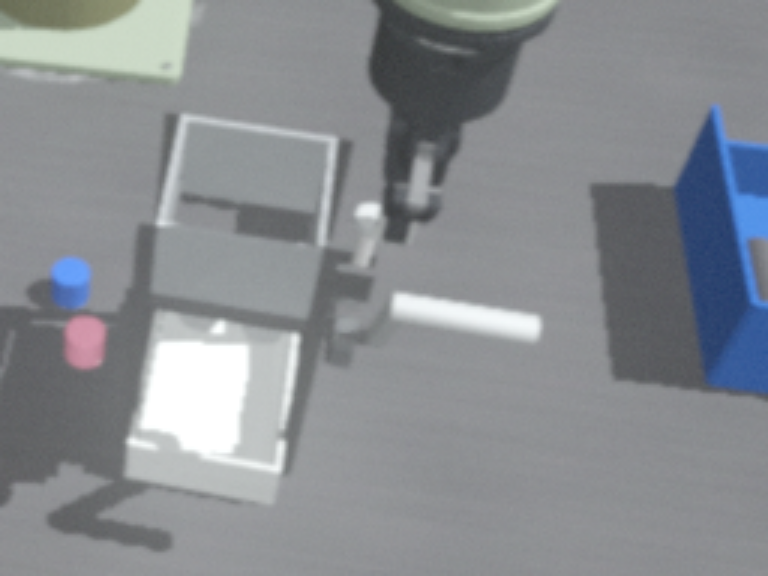

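The sideways move fell short: the fingers are beside the pin cap (368,215) and not touching it. I'll raise, correct and press.

step_arm([
  {"tx": 0,"ty": 0,"tz": -0.02,"roll": 0,"grip": 0},
  {"tx": -0.007,"ty": -0.007,"tz": 0,"roll": 0,"grip": 0},
  {"tx": -0.007,"ty": -0.007,"tz": 0,"roll": 0,"grip": 0},
  {"tx": 0,"ty": 0,"tz": 0,"roll": 0,"grip": 0},
  {"tx": 0,"ty": 0,"tz": 0.013,"roll": 0,"grip": 0},
  {"tx": 0,"ty": 0,"tz": 0.005,"roll": 0,"grip": 0},
  {"tx": 0,"ty": 0,"tz": 0.004,"roll": 0,"grip": 0},
  {"tx": 0,"ty": 0,"tz": 0,"roll": 0,"grip": 0},
])

```text
t: 9.85
position: [0.5455, 0.273, 0.2802]
tool_rot: [0.727, 0.687, -0.0, -0.0]
wrist_force: [-0.1, 0.2, -0.0]
grip_width: -0.0
grip_force: 0.0
```

```bash
python3 - <<'E'
from h import *
to([.5455,.273,.265])
E
```

```text
tcp [0.5455 0.273  0.2802] delta tool [0.     0.     0.0152] yAngle -3.2 z [-0. -0. -1.] F [-0.1  0.2 -0. ] 9.85 -0.0003180826072936134
```

step_arm([
  {"tx": 0,"ty": 0,"tz": 0.003,"roll": 0,"grip": 0},
  {"tx": 0,"ty": 0,"tz": 0.003,"roll": 0,"grip": 0},
])

```text
t: 10.05
position: [0.5456, 0.2729, 0.2746]
tool_rot: [0.727, 0.687, 0.001, 0.0]
wrist_force: [0.7, 0.4, 1.4]
grip_width: 0.001
grip_force: 1.2
```

step_arm([
  {"tx": 0,"ty": 0,"tz": 0.003,"roll": 0,"grip": 0},
  {"tx": 0,"ty": 0,"tz": 0.003,"roll": 0,"grip": 0},
  {"tx": 0,"ty": 0,"tz": 0.003,"roll": 0,"grip": 0},
  {"tx": 0,"ty": 0,"tz": 0,"roll": 0,"grip": 0},
])

```text
t: 10.45
position: [0.5454, 0.2728, 0.2652]
tool_rot: [0.727, 0.687, 0.0, 0.0]
wrist_force: [-1.3, 0.9, 0.6]
grip_width: 0.001
grip_force: 0.0
```

```bash
python3 - <<'E'
from h import *
a=look("scene",["pin_top"])[140:236,310:438];b=look("top",["pin_top"])[110:206,70:198]
cv2.imwrite("pics/g.png",cv2.resize(np.hstack([a,b]),(800,300),interpolation=cv2.INTER_CUBIC));to([.5455,.273,.265])
E
```

```text
scene pin_top 0.44 [0.542  0.2689 0.2647] px [370. 196.]
top pin_top 0.53 [0.5475 0.2709 0.2689] px [126. 165.]
tcp [0.5452 0.2727 0.2652] delta tool [0.0003 0.0003 0.0002] yAngle -3.2 z [-0. -0. -1.] F [-0.2  0.4  0.6] 10.65 0.0013349538868140348
```

View pics/g.png

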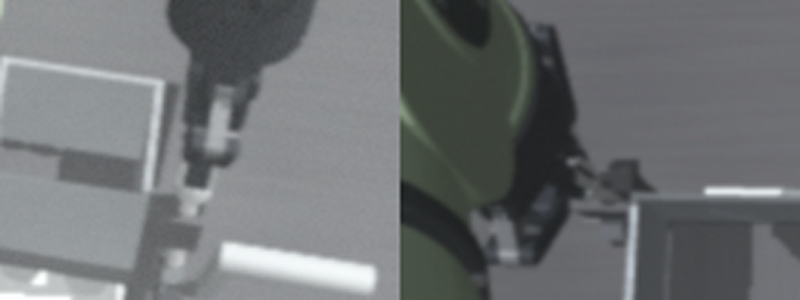

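The fingers are on the cap (about 193,190 in the left crop) and the pin is nearly down. I'll press on to the stop.

step_arm([
  {"tx": 0,"ty": 0,"tz": 0.002,"roll": 0,"grip": 0},
  {"tx": 0,"ty": 0,"tz": 0.002,"roll": 0,"grip": 0},
  {"tx": 0,"ty": 0,"tz": 0,"roll": 0,"grip": 0},
])

```text
t: 10.95
position: [0.5457, 0.2729, 0.2646]
tool_rot: [0.727, 0.687, 0.002, 0.0]
wrist_force: [-12.5, -4.1, 47.7]
grip_width: -0.004
grip_force: 23.7
```

The stop is felt at z = 0.2646 with 48 N, so the pin is fully down. I'll retract.

step_arm([
  {"tx": 0,"ty": 0,"tz": -0.01,"roll": 0,"grip": 0},
  {"tx": 0,"ty": 0,"tz": -0.04,"roll": 0,"grip": 0},
  {"tx": 0,"ty": 0,"tz": -0.04,"roll": 0,"grip": 0},
  {"tx": 0.02,"ty": -0.02,"tz": -0.03,"roll": 0,"grip": 0},
  {"tx": 0.03,"ty": -0.03,"tz": 0,"roll": 0,"grip": 0},
  {"tx": 0.03,"ty": -0.03,"tz": 0,"roll": 0,"grip": 0},
  {"tx": 0.03,"ty": -0.03,"tz": 0,"roll": 0,"grip": 0},
  {"tx": 0.03,"ty": -0.03,"tz": 0,"roll": 0,"grip": 0},
  {"tx": 0,"ty": 0,"tz": 0,"roll": 0,"grip": 0},
])

```text
t: 11.85
position: [0.4093, 0.4247, 0.3809]
tool_rot: [0.724, 0.69, -0.0, -0.001]
wrist_force: [0.7, 0.1, -1.1]
grip_width: 0.002
grip_force: 0.0
```

```bash
python3 - <<'E'
from h import *
a=look("scene",["pin_top","bar","boss_a_center"])[120:312,250:442];b=look("top",["pin_top","bar","boss_a_center"])[110:302,80:272]
cv2.imwrite("pics/h.png",cv2.resize(np.hstack([a,b]),(800,400),interpolation=cv2.INTER_CUBIC));to([.5455,.273,.265])
E
```

```text
scene pin_top 0.44 [0.5416 0.2714 0.2637] px [371. 196.]
scene bar 0.78 [0.6066 0.3387 0.2687] px [409. 226.]
scene boss_a_center 0.67 [0.467  0.091  0.0164] px [279. 233.]
scene boss_a_center 0.59 [0.4176 0.1739 0.0182] px [315. 222.]
scene boss_a_center 0.48 [0.4028 0.0704 0.0157] px [274. 212.]
top pin_top 0.54 [0.5498 0.2721 0.2636] px [127. 165.]
top bar 0.61 [0.611  0.3374 0.2708] px [ 89. 132.]
top boss_a_center 0.72 [0.4159 0.1745 0.024 ] px [201. 242.]
top boss_a_center 0.67 [0.4643 0.0896 0.0201] px [237. 220.]
top boss_a_center 0.62 [0.4044 0.0707 0.0155] px [246. 245.]
tcp [0.414  0.4198 0.3814] delta tool [-0.1391  0.1397  0.1165] yAngle -3.3 z [ 0.  0. -1.] F [ 0.3  0.2 -0.4] 12.25 -0.0054544830515308
```

View pics/h.png

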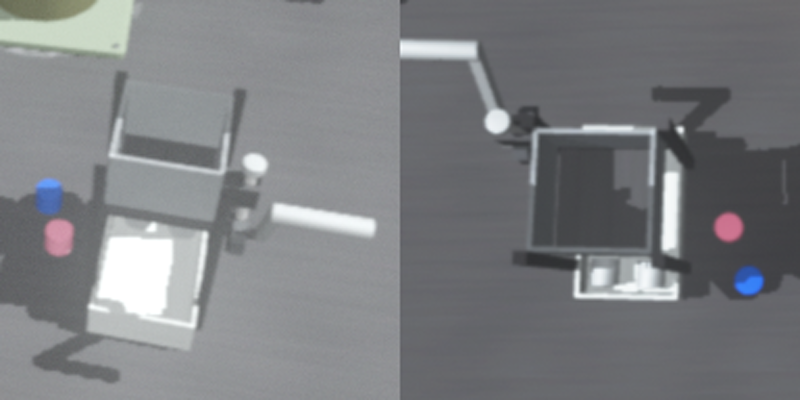

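The box is empty with its door shut. The pin cap is at z ≈ 0.264, and both bosses lie in the tray at (602,272) and (650,275) in the right crop. The robot is clear of everything.

```bash
python3 -c "
from plant import r
print(r.hand_in())"
```

```text
the job is handed in; nothing more can be done
None
```

The job is handed in: both round bosses are in the tray, the trap door is shut, the lock pin is fully down, and the box with the square tabs was not touched.

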